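# Unstack the retained samples into their fitted trays

### The arm

A 6-joint arm with a two-finger parallel gripper is mounted at the origin on the work surface. World frame = base frame: x ahead of the robot, y to its left, z up, the work surface at z = 0. Lengths are in m, angles in rad, forces in N, time in s.
With the tool pointing down it reaches from about 0.35 to 0.975 m from the base axis. Payload 4.9 kg.
Tool frame: the origin (TCP) lies between the finger pads; the fingertips stand 25 mm ahead of it and the grasp point (between the pads) lies 6 mm ahead of it (manip.tcp_to_tips is the z of the fingertips in the tool frame, in m); z points along the fingers, y is the line along which they close (so a half turn about z gives the same grasp; the last joint's range is limited). The gripper opens to 85 mm and grips with 20 to 120 N. Pads are 22 mm wide; open, the fingers measure 114 mm over their backs; the gripper's body (76 mm by 85 mm) begins 54 mm behind the grasp point. The pads swing forward as they close: fully open they stand 13 mm farther back than shut.
Start: joints at [-1.336, 0.053, 1.613, -0, 1.476, -0.119], TCP at [0.217, -0.586, 0.256] pointing down, gripper open.
Joint ranges: [-3.01, 3.01], [-1.01, 2.22], [0.06, 2.58], [-1.02, 4.17], [0.09, 2.62], [-3.14, 3.14]. Speed limits (rad/s): [2.57, 2.57, 3.14, 3.14, 3.14, 3.14].

### API

Orientations are given as a unit quaternion [w, x, y, z].
In Python, from plant import manip gives the robot as it stands. The module is installed in compiled form; this text tells all that it offers.
- The arm moves only by the tool arm_command, never from a script. Its argument "moves" is a list of rows, each a list of 3 entries, a list of its own where there are three numbers: the opening, from -1 (shut) to 1 (fully open), then the shift along the tool's x, y, z in units of 0.15 m (1.0 is 0.15 m), then the turn about the tool's z in units of 2 pi rad (1.0 is 2 pi rad). A call has 1 to 20 rows; each row is the pose to reach, as a shift and turn from the pose commanded when the call began, along the tool's axes at that moment, turning the shorter way round; what a row does not reach only later rows make up. A row lasts 1/12 s, in which the tool goes at most 41.7 mm and 7.16 degrees, less where a joint would pass 70% of its speed; a pose out of reach is approached as far as the arm can. A call with a number of a shift or a turn outside -1 to 1 is refused whole. A call with a gripper value outside its range is refused whole. The fingers move at their own pace and stop on an object; the grip force is fixed at half the most. Time passes only in rows, so rows that repeat a pose let the fingers close. It gives the time, the measured TCP pose, the force, the opening and the grip force at its end, in the units of the state.
- manip.state(): the state, without advancing time (a new reading comes with each control period).
- manip.grab_frame(name): name is "side" or "top"; returns a dict with "frame" (480x640x3 uint8, red, green, blue), "fx", "fy", "cx", "cy" (pixels), "k1" (the pictures are not rectified: a ray, as slopes to the right and down, at radius r is drawn at 1 + k1 r^2 times it, then the intrinsics apply), "R" (3x3) and "t" (3): a world point X has camera coordinates R X + t. Camera axes: x right, y down, z forward; pixel columns grow to the right and rows downward; lengths in m; the calibration is good to about 2 mm. A picture is of the moment at which its call begins. There is no depth.
- manip.job_done(): hands the job in; it is judged then, once.
Trained networks look in a picture, given as the dict that the camera call returned (one of the last four; its "shot" number tells which), for a name from the list of things; names that differ only in an ending like _2 or _b are one class to them, and where a whole thing is asked for, a point or a joint stands for the part that bears it (a point fixed in the world has none). Each returns a list of dicts, best first, with "confidence" (0 to 1); they miss things now and then, are a little off and sometimes report something else, mostly with a low value. They report only what shows in the picture. A call takes as long as a camera call. They do not tell look-alikes from the thing itself.
- manip.search_frame(picture, target): "extent" ([left, top, right, bottom] in pixels, round what is visible of it).
The state is a dict: "time": time; "joint_pos": joint angles; "joint_vel": joint speeds; "joint_efforts": joint torques, N m; "tool_pos": TCP position; "tool_rot": TCP orientation; "contact_force": force on the tool from outside, world axes, zero at the start; "ft_torque": the same for the moment, N m; "gripper_width": opening from 0.0 (shut) to 1.0 (fully open); "grasp_force": force on a finger pad.
Only numpy, scipy, OpenCV 4.12 (cv2) and the standard library are available. Lean on these libraries where they do the work, as an engineer would, in place of code of your own. Each camera call takes 0.05 s, during which the arm holds its last target. There are 200 camera calls.

### The job

One sample of each product has been piled up on the packing table. Take the pile apart from the top down, putting each sample away before the next, and gently set each one upright and flat inside the empty tray made for it: bottle in the smallest round tray, jar in the larger round tray, square carton in the square tray, long carton in the long tray. Do not drop or tip anything, and leave the tape roll and the dosing cup where they are.

Things in the scene. Friction and masses are not known exactly. Their poses are not given: they have to be found in the camera images.
- bottle: Small upright amber syrup bottle with paper label and white cap, at the start on top of the stack. Round, body 30 mm diameter and straight up to 46 mm, shoulder above, cap 22 mm diameter, 70 mm tall in all. About 60 g. Origin: centre of its underside; z along its axis, up.
- jar: Round white ointment jar with a dark grey lid, 50 mm diameter, 36 mm tall, straight sided, about 80 g; second from the top, standing on the square carton. Origin: centre of its underside; z up.
- square_carton: Square white carton with a yellow band, 64 x 64 mm, 44 mm tall, about 160 g, rigid; third from the top, lying on the long carton and up to 30 mm off the middle of it. Origin: centre of its underside; x and y square to its sides, z up.
- long_carton: Long white carton with a yellow band, 66 mm (its x) by 160 mm (its y), 40 mm tall, about 260 g, rigid; the bottom of the stack, lying on the table. Origin: centre of its underside; z up.
- bottle_tray: Smallest round tray, for the bottle: inside diameter 50 mm, outside 58 mm. Fixed to the table: 3 mm floor, 4 mm thick white lip whose top is 7 mm above the table (4 mm above the dark floor). Origin: centre of its underside, on the table; z up.
- jar_tray: Larger round tray, for the jar: inside diameter 70 mm, outside 78 mm. Fixed to the table: 3 mm floor, 4 mm thick white lip whose top is 7 mm above the table (4 mm above the dark floor). Origin: centre of its underside, on the table; z up.
- square_tray: Square tray, for the square carton: inside 84 x 84 mm, outside 92 x 92 mm, x and y square to its sides. Fixed to the table: 3 mm floor, 4 mm thick white lip whose top is 7 mm above the table (4 mm above the dark floor). Origin: centre of its underside, on the table; z up.
- long_tray: Long rectangular tray, for the long carton: inside 86 mm (its x) by 180 mm (its y), outside 94 x 188 mm. Fixed to the table: 3 mm floor, 4 mm thick white lip whose top is 7 mm above the table (4 mm above the dark floor). Origin: centre of its underside, on the table; z up.
- tape_roll: Bystander: cardboard roll of tape lying flat, ring 90 mm outside diameter, 24 mm tall, loose, at the left. Origin: centre of its underside.
- dosing_cup: Bystander: small white plastic dosing cup standing open side up, 38 mm across, 32 mm tall, loose, at the middle beyond the trays. Origin: centre of its underside.
There are look-alikes about, which are no part of the job. What is shaped like the jar but green or red is not meant.

How it is judged:
On the way, in this order (a step that is already met when the one before it is completed fails the run):
1. the bottle stands released in its own tray (horizontal distance between bottle and bottle_tray below 0.015 m and z of bottle in the frame of bottle_tray between 0 and 0.0055 m and angle between bottle's own z axis and vertical below 0.055 rad and linear speed of bottle below 0.03 m/s and contact force between the fingers and bottle below 0.1 N), for 0.2 s.
2. the jar stands released in its own tray (horizontal distance between jar and jar_tray below 0.015 m and z of jar in the frame of jar_tray between 0 and 0.0055 m and angle between jar's own z axis and vertical below 0.055 rad and linear speed of jar below 0.03 m/s and contact force between the fingers and jar below 0.1 N), for 0.2 s.
3. the square carton stands released in its own tray (horizontal distance between square_carton and square_tray below 0.015 m and z of square_carton in the frame of square_tray between 0 and 0.0055 m and angle between square_carton's own z axis and vertical below 0.055 rad and linear speed of square_carton below 0.03 m/s and contact force between the fingers and square_carton below 0.1 N), for 0.2 s.
4. the long carton stands released in its own tray (horizontal distance between long_carton and long_tray below 0.015 m and z of long_carton in the frame of long_tray between 0 and 0.0055 m and angle between long_carton's own z axis and vertical below 0.055 rad and linear speed of long_carton below 0.03 m/s and contact force between the fingers and long_carton below 0.1 N and angle between the y axis of long_carton and the y axis of long_tray, either way round below 0.2 rad), for 0.2 s.
At the end, for the whole second after the job is handed in: Each sample rests, released and still, flat on the floor of its own tray: centre within 15 mm of the tray's centre, underside within 2.5 mm of the tray floor (not on the lip), leaning less than 3 degrees, the long carton's length within 11 degrees of the tray's (all of step 1 and all of step 2 and all of step 3 and all of step 4); the robot touches nothing.
It fails at once if a sample is tipped over (leans more than 30 degrees) (angle between any of bottle, jar, square_carton, long_carton's own z axis and vertical above 0.52 rad).
It fails at once if a sample is dropped or thrown (moves faster than 0.6 m/s, a fall of about 2 cm, with no finger touching it) ((linear speed of bottle above 0.6 m/s and contact force between the fingers and bottle below 0.02 N) or (linear speed of jar above 0.6 m/s and contact force between the fingers and jar below 0.02 N) or (linear speed of square_carton above 0.6 m/s and contact force between the fingers and square_carton below 0.02 N) or (linear speed of long_carton above 0.6 m/s and contact force between the fingers and long_carton below 0.02 N)).
It fails at once if the tape roll or the dosing cup is moved by more than 15 mm (distance of any of tape_roll, dosing_cup from where it was at the start of the episode above 0.015 m).
It also fails if it takes over 134 s, if anything falls off the work surface, if the arm or the gripper's body presses on something with over 40 N, if the wrist force passes 120 N, or if a joint passes its speed limit or range.

## Working session

There is one attempt and no reset: what is moved stays moved. The work goes in short steps, Python scripts to look and compute and a tool call to move; the robot and the scene stay as the last step left them, time stands still between calls to the robot, and variables do not carry over. Pictures are saved under pics/ and viewed, at most 14 in all, crops included, and the job is handed in when it is done.

Besides the shell and the picture viewer there is one more tool, called after "Request:" by a JSON object that holds its "method" and its "body", one argument or row to a line. arm_command: Moves the arm, as the interface text tells. Shifts and turns lie within -1 to 1; 1 stands for 0.15 m of shift or 2 pi rad of turn. Its arguments: {"type":"object","properties":{"moves":{"type":"array"}},"required":["moves"]}

```bash
mkdir -p pics
cat > h.py <<'E'
import numpy as np, cv2
from plant import manip
def shot(n,f=None):
    p=manip.grab_frame(n)
    if f: cv2.imwrite('pics/'+f,cv2.cvtColor(p['frame'],cv2.COLOR_RGB2BGR))
    return p
def ray(p,uv):
    K=np.array([[p['fx'],0,p['cx']],[0,p['fy'],p['cy']],[0,0,1.]])
    n=cv2.undistortPoints(np.array([[uv]],float),K,np.array([p['k1'],0,0,0.]))[0,0]
    R=np.array(p['R']);t=np.array(p['t'])
    return -R.T@t, R.T@np.array([n[0],n[1],1])
def atz(p,uv,z):
    c,d=ray(p,uv); return c+d*(z-c[2])/d[2]
def proj(p,X):
    K=np.array([[p['fx'],0,p['cx']],[0,p['fy'],p['cy']],[0,0,1.]])
    r,_=cv2.Rodrigues(np.array(p['R']))
    return cv2.projectPoints(np.array(X,float).reshape(-1,1,3),r,np.array(p['t'],float),K,np.array([p['k1'],0,0,0.]))[0][:,0]
E
python3 - <<'E'
from h import *
for n in ['top','side']:
    p=shot(n,n+'0.png'); print(n,p['fx'],p['k1'],-np.array(p['R']).T@p['t'])
    print(np.round(p['R'],3))
    for o in 'bottle jar square_carton long_carton bottle_tray jar_tray square_tray long_tray tape_roll dosing_cup'.split():
        for r in manip.search_frame(p,o): print(o,np.round(r['extent']),round(r['confidence'],2))
print(manip.state())
E
```

```text
top 576.5056874655231 -0.058592503488813855 [0.4634412  0.02775739 1.22360361]
[[-0.029 -1.    -0.01 ]
 [-0.996  0.03  -0.09 ]
 [ 0.09   0.008 -0.996]]
bottle [401. 194. 426. 218.] 0.76
jar [325. 220. 355. 251.] 0.97
jar [389. 284. 412. 309.] 0.88
jar [394. 194. 418. 223.] 0.64
jar [418. 257. 444. 282.] 0.56
square_carton [390. 190. 425. 231.] 0.91
long_carton [375. 180. 458. 242.] 0.91
bottle_tray [188. 307. 216. 332.] 0.56
jar_tray [458. 294. 495. 330.] 0.59
square_tray [311. 275. 366. 336.] 0.65
long_tray [218. 197. 312. 261.] 0.65
tape_roll [132. 218. 175. 265.] 0.8
dosing_cup [329. 167. 344. 186.] 0.77
dosing_cup [185. 305. 214. 332.] 0.69
side 578.1627204570126 -0.05310034478277452 [ 0.39045081 -0.6902977   0.99475384]
[[ 0.978 -0.207  0.015]
 [-0.148 -0.744 -0.651]
 [ 0.145  0.635 -0.759]]
jar [328. 266. 352. 297.] 0.97
jar [310. 347. 335. 384.] 0.94
jar [273. 325. 302. 356.] 0.82
jar [364. 294. 395. 325.] 0.62
square_carton [355. 300. 396. 344.] 0.86
square_carton [284. 137. 321. 170.] 0.72
long_carton [341. 312. 414. 384.] 0.6
bottle_tray [230. 186. 253. 204.] 0.87
jar_tray 
[... 219 characters left out ...]
778e+00,  5.26860766e-02,  1.61286853e+00, -1.32367862e-05,
        1.47597142e+00, -1.19001283e-01]), 'joint_vel': array([ 1.32113946e-03,  2.98309109e-04, -6.45864882e-04,  1.10464459e-03,
       -8.49730018e-04, -7.46542941e-05]), 'joint_efforts': array([ 2.56855521e-03, -3.93674791e+01, -3.70466495e+01,  5.78054392e-05,
        3.34883825e-04,  1.19421213e-05]), 'tool_pos': array([ 0.2165254 , -0.58629569,  0.25633103]), 'tool_rot': array([ 3.36385097e-05,  9.84395620e-01,  1.75969492e-01, -4.65027040e-06]), 'contact_force': array([ 0.23902481, -0.1095066 ,  0.09815334]), 'ft_torque': array([ 0.04112906,  0.01915194, -0.01897365]), 'grasp_force': 0.0, 'gripper_width': 0.9988477702121965}
```

View pics/top0.png

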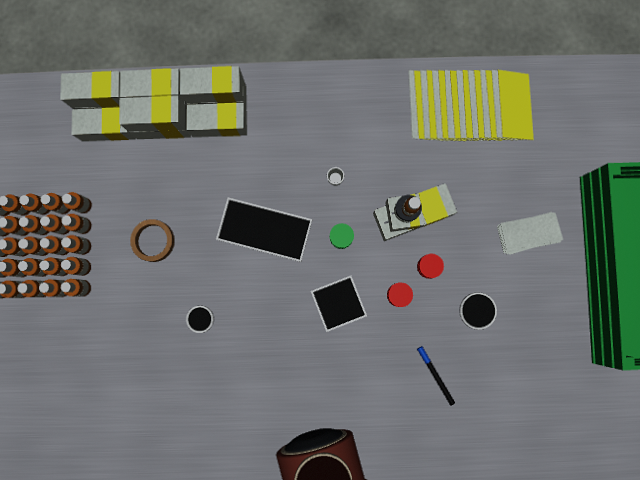

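View pics/side0.png

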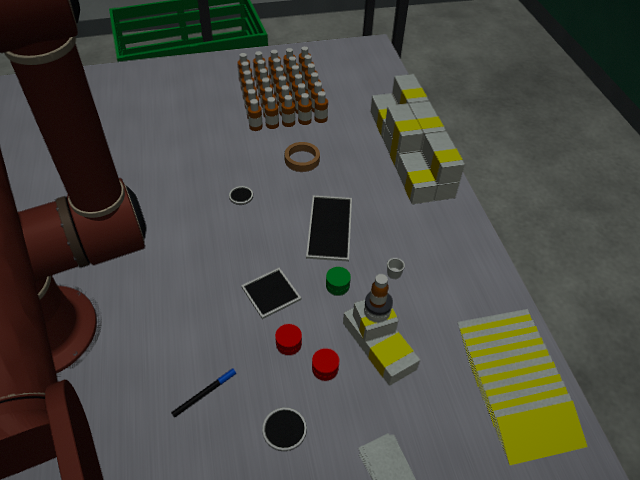

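Run:
```python
import cv2
a=cv2.imread('pics/top0.png')[165:325,350:510];b=cv2.imread('pics/side0.png')[260:400,300:440]
o=cv2.hconcat([cv2.resize(a,(400,400),interpolation=cv2.INTER_CUBIC),cv2.resize(b,(400,400),interpolation=cv2.INTER_CUBIC)])
cv2.imwrite('pics/c1.png',o)
```

```text
(no output)
```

View pics/c1.png

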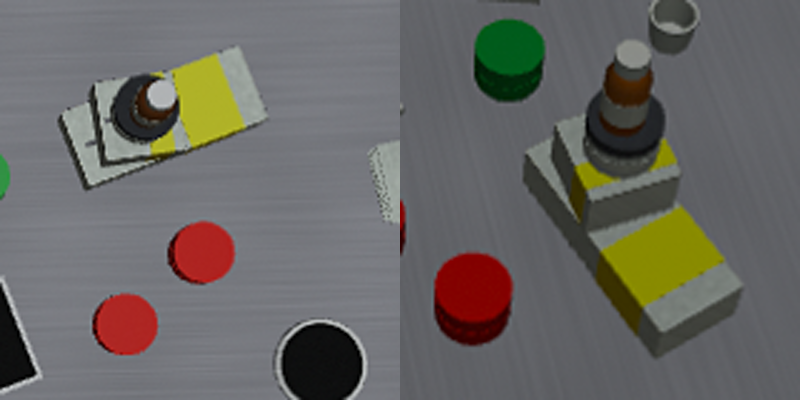

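The pile is at top (375-458, 180-242), side (341-414, 275-384), with the bottle cap at top (415,204) and side (381,279). There are four jar-shaped things in top:
- The green one at (342,236) and the red ones at (400,295) and (431,266) are look-alikes.
- The dark-grey-lidded one on the pile, around (409,207), is the jar; the crop confirms it.

The empty trays in top are:
- bottle tray: (200,319)
- jar tray: (478,310)
- square tray: (339,304)
- long tray: (264,229)

Next I measure them.

```bash
cat >> h.py <<'E'
def tri(A):  # list of (picture,uv): least squares point
    M=np.zeros((3,3));b=np.zeros(3);
    for p,uv in A:
        c,d=ray(p,uv); d=d/np.linalg.norm(d); P=np.eye(3)-np.outer(d,d); M+=P;b+=P@c
    return np.linalg.solve(M,b)
def blobs(mask,amin,amax):
    cs,_=cv2.findContours(mask.astype(np.uint8),cv2.RETR_EXTERNAL,cv2.CHAIN_APPROX_NONE)
    return [c for c in cs if amin<cv2.contourArea(c)<amax]
def plane(p,c,z): return np.array([atz(p,q[0],z)[:2] for q in c])
E
python3 - <<'E'
from h import *
for n in ['top','side']:
    p=shot(n); f=p['frame'].astype(int)
    print(n)
    for c in blobs(f.max(2)<40,200,6000):
        x,y,w,h=cv2.boundingRect(c)
        if y<150 or x>520 : continue
        r=cv2.minAreaRect((plane(p,c,.005)*1000).astype(np.float32)); print((x,y,w,h),np.round(r[0],1),np.round(r[1],1),round(r[2],1))
    # white cap
    x0,y0=(405,192) if n=='top' else (370,270)
    s=f[y0:y0+22,x0:x0+22]; m=(s.min(2)>110)&(s.max(2)-s.min(2)<30)
    ys,xs=np.nonzero(m); print('cap',len(xs),xs.mean()+x0,ys.mean()+y0, xs.min()+x0,xs.max()+x0,ys.min()+y0,ys.max()+y0)
    uv=[(xs.min()+xs.max())/2+x0,(ys.min()+ys.max())/2+y0]
    print(atz(p,uv,.19), atz(p,uv,.187))
    if n=='top': a=(p,uv)
    else: print(tri([a,(p,uv)]))
E
```

```text
top
(297, 456, 53, 24) [121.1  43.4] [107.6  47.1] 88.5
(277, 429, 89, 51) [148.8  46.9] [182.1 102.5] 88.5
(189, 308, 22, 22) [435.5 295. ] [44.8 44.1] 88.6
(463, 295, 32, 32) [ 435.2 -293.7] [65.9 65.1] 88.1
(314, 279, 50, 50) [459.5   0.9] [82.2 82.7] 19.7
(219, 201, 91, 58) [621.1 154.8] [178.5  83.6] 73.6
cap 146 414.05479452054794 200.22602739726028 405 421 192 213
[ 0.63783703 -0.13601939  0.19      ] [ 0.63834321 -0.13649475  0.187     ]
side
(0, 424, 57, 56) [  -7.  -243.6] [94.  70.3] 13.1
(265, 410, 39, 38) [ 438.2 -291.6] [67.3 66.9] 78.6
(172, 380, 49, 37) [ 291.3 -203.9] [99.6 13. ] 28.6
(63, 380, 40, 100) [  85.2 -221.4] [ 29.6 209.9] 14.7
(245, 271, 53, 43) [462.6   2.7] [82.2 79.8] 19.9
(308, 198, 42, 59) [624.  156.2] [173.8  84.7] 73.6
cap 95 381.2736842105263 278.3263157894737 376 387 274 283
[ 0.64099639 -0.13814275  0.19      ] [ 0.64193039 -0.1360844   0.187     ]
[ 0.63988728 -0.1366747   0.1879438 ]
```

```bash
cat >> h.py <<'E'
def go(xyz,yaw=None):  # tool-frame shift in units to put TCP at xyz from the measured pose; yaw = world angle of tool x, deg
    from scipy.spatial.transform import Rotation as Q
    s=manip.state(); w,x,y,z=s['tool_rot']; R=Q.from_quat([x,y,z,w]).as_matrix()
    d=R.T@(np.array(xyz)-s['tool_pos'])/.15
    cur=np.degrees(np.arctan2(R[1,0],R[0,0])); out='shift '+str(np.round(d,3))+' yaw now %.2f'%cur
    if yaw is not None:
        e=(yaw-cur+90)%180-90; out+=' turn %.4f (or other way %.4f)'%(-e/360,(-e+180*np.sign(e))/360)
    print(out,'pos',np.round(s['tool_pos'],4),'j',np.round(s['joint_pos'],2),'grip',round(s['gripper_width'],3),'F',np.round(s['contact_force'],1),'t',s['time'])
E
python3 - <<'E'
from h import *
L=[]
for n,(x0,y0,x1,y1) in {'top':(408,196,422,212),'side':(372,271,392,289)}.items():
    p=shot(n); s=p['frame'][y0:y1,x0:x1].astype(int)
    m=(s.min(2)>120)&(s.max(2)-s.min(2)<40)
    k,l,st,ce=cv2.connectedComponentsWithStats(m.astype(np.uint8)); i=1+st[1:,4].argmax()
    print(n,st[i],ce[i]+[x0,y0]); uv=ce[i]+[x0,y0]; L.append((p,uv)); print(atz(p,uv,.188))
print(tri(L)); 
go([.640,-.138,.156])
E
```

```text
top [  1   0  12  12 109] [414.43119266 201.88073394]
[ 0.63923708 -0.13899211  0.188     ]
side [ 4  3 12 10 88] [381.04545455 278.45454545]
[ 0.64087208 -0.13652062  0.188     ]
[ 0.63930926 -0.13861107  0.19107143]
shift [ 3.684 -1.825  0.669] yaw now 20.27 pos [ 0.2165 -0.5863  0.2563] j [-1.34  0.05  1.61 -0.    1.48 -0.12] grip 0.995 F [-0.1 -0.3 -0.4] t 1.3
```

Request:
{"method": "arm_command", "body": {
  "moves": [
    [1,[0.92,-0.456,0],0],
    [1,[0.92,-0.456,0],0],
    [1,[0.92,-0.456,0],0],
    [1,[0.92,-0.456,0],0],
    [1,[0.92,-0.456,0],0]
  ]
}}

```text
time: 1.72
tool_pos: [0.3254, -0.4708, 0.2565]
tool_rot: [-0.0, 0.984, 0.179, 0.001]
contact_force: [0.8, 0.5, 0.2]
gripper_width: 1.002
grasp_force: 0.0
```

Request:
{"method": "arm_command", "body": {
  "moves": [
    [1,[0.92,-0.456,0],0],
    [1,[0.92,-0.456,0],0],
    [1,[0.92,-0.456,0],0],
    [1,[0.92,-0.456,0],0],
    [1,[0.92,-0.456,0],0]
  ]
}}

```text
time: 2.13
tool_pos: [0.4307, -0.3592, 0.2565]
tool_rot: [-0.0, 0.984, 0.179, 0.001]
contact_force: [0.1, -0.0, 0.1]
gripper_width: 0.999
grasp_force: 0.0
```

Request:
{"method": "arm_command", "body": {
  "moves": [
    [1,[0.92,-0.456,0],0],
    [1,[0.92,-0.456,0],0],
    [1,[0.92,-0.456,0],0],
    [1,[0.92,-0.456,0],0],
    [1,[0.92,-0.456,0],0]
  ]
}}

```text
time: 2.55
tool_pos: [0.5363, -0.2476, 0.2563]
tool_rot: [-0.0, 0.984, 0.178, 0.001]
contact_force: [-0.3, -0.1, -0.3]
gripper_width: 1.002
grasp_force: 0.0
```

Request:
{"method": "arm_command", "body": {
  "moves": [
    [1,[0.92,-0.456,0],0],
    [1,[0.92,-0.456,0],0],
    [1,[0.92,-0.456,0],0],
    [1,[0.92,-0.456,0],0],
    [1,[0.92,-0.456,0],0],
    [1,[0.92,-0.456,0],0]
  ]
}}

```text
time: 3.05
tool_pos: [0.64, -0.1384, 0.2559]
tool_rot: [0.0, 0.984, 0.177, -0.0]
contact_force: [1.0, -1.1, 0.4]
gripper_width: 1.001
grasp_force: 0.0
```

Run:
```python
from h import *
go([.640,-.1378,.156])
shot('top','t2.png');p=shot('side')
cv2.imwrite('pics/s2.png',cv2.resize(cv2.cvtColor(p['frame'][180:380,280:480],cv2.COLOR_RGB2BGR),(600,600)))
```

```text
shift [ 0.002 -0.004  0.666] yaw now 20.36 pos [ 0.64   -0.1384  0.2559] j [-0.33  0.12  1.54 -0.    1.48  0.89] grip 1.001 F [ 1.  -1.1  0.4] t 3.05
```

View pics/s2.png

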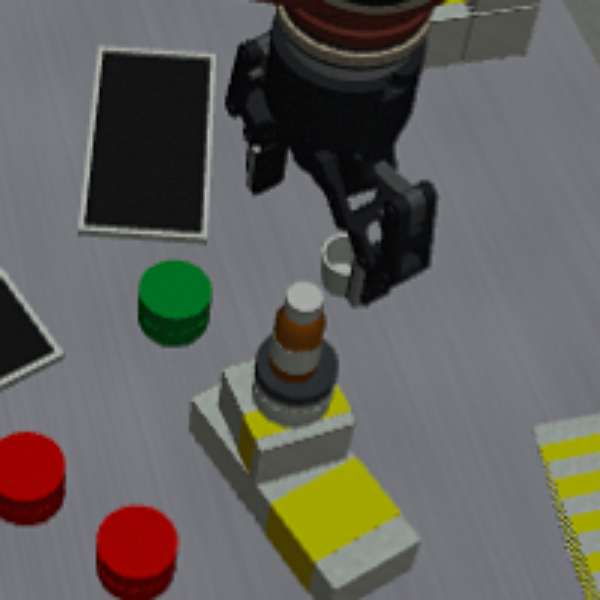

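The side crop shows the open fingers either side of the bottle's cap at crop (305,300), so I descend and grasp.

Request:
{"method": "arm_command", "body": {
  "moves": [
    [1,[0,0,0.15],0],
    [1,[0,0,0.3],0],
    [1,[0,0,0.45],0],
    [1,[0,0,0.6],0],
    [1,[0,0,0.66],0],
    [1,[0,0,0.66],0],
    [1,[0,0,0.66],0]
  ]
}}

```text
time: 3.73
tool_pos: [0.6391, -0.1394, 0.1576]
tool_rot: [0.0, 0.985, 0.175, -0.0]
contact_force: [0.4, -1.4, 0.0]
gripper_width: 1.001
grasp_force: 0.0
```

Request:
{"method": "arm_command", "body": {
  "moves": [
    [0.4,[0,0,0],0],
    [0.2,[0,0,0],0],
    [0,[0,0,0],0],
    [-0.1,[0,0,0],0],
    [-0.2,[0,0,0],0],
    [-0.3,[0,0,0],0],
    [-0.4,[0,0,0],0],
    [-0.6,[0,0,0],0],
    [-1,[0,0,0],0],
    [-1,[0,0,0],0],
    [-1,[0,0,0],0],
    [-1,[0,0,0],0],
    [-1,[0,0,0],0]
  ]
}}

```text
time: 4.82
tool_pos: [0.6399, -0.1383, 0.158]
tool_rot: [0.0, 0.984, 0.176, 0.001]
contact_force: [-1.1, 0.4, 4.5]
gripper_width: 0.334
grasp_force: 59.4
```

Run:
```python
from h import *
go([.640,-.1378,.256])
p=shot('side')
cv2.imwrite('pics/s3.png',cv2.resize(cv2.cvtColor(p['frame'][220:360,310:450],cv2.COLOR_RGB2BGR),(600,600)))
```

```text
shift [ 0.002 -0.003 -0.653] yaw now 20.27 pos [ 0.6399 -0.1383  0.158 ] j [-0.33  0.2   1.63  0.    1.32  0.89] grip 0.334 F [-1.1  0.4  4.5] t 4.8167
```

View pics/s3.png

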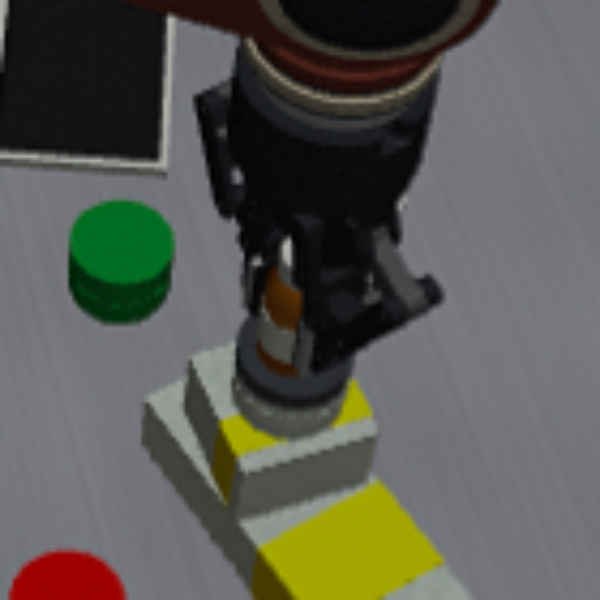

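The side crop shows the bottle clamped upright between the pads, around (285,320), with the width matching. Now I lift it and carry it to the bottle tray.

Request:
{"method": "arm_command", "body": {
  "moves": [
    [-1,[0,0,-0.05],0],
    [-1,[0,0,-0.15],0],
    [-1,[0,0,-0.3],0],
    [-1,[0,0,-0.45],0],
    [-1,[0,0,-0.6],0],
    [-1,[0,0,-0.65],0],
    [-1,[0,0,-0.65],0]
  ]
}}

```text
time: 5.45
tool_pos: [0.6408, -0.1389, 0.2586]
tool_rot: [0.001, 0.984, 0.176, 0.003]
contact_force: [0.6, 0.1, 0.6]
gripper_width: 0.336
grasp_force: 59.1
```

Request:
{"method": "arm_command", "body": {
  "moves": [
    [-1,[-0.01,-0.13,0],0],
    [-1,[-0.03,-0.35,0],0],
    [-1,[-0.05,-0.57,0],0],
    [-1,[-0.068,-0.796,0],0]
  ]
}}

```text
time: 5.78
tool_pos: [0.587, -0.0291, 0.2523]
tool_rot: [-0.001, 0.985, 0.175, -0.002]
contact_force: [-0.4, 0.3, -0.2]
gripper_width: 0.336
grasp_force: 59.2
```

Request:
{"method": "arm_command", "body": {
  "moves": [
    [-1,[-0.02,-0.22,0],0],
    [-1,[-0.04,-0.44,0],0],
    [-1,[-0.055,-0.66,0],0],
    [-1,[-0.068,-0.796,0],0]
  ]
}}

```text
time: 6.12
tool_pos: [0.5354, 0.0809, 0.2526]
tool_rot: [-0.001, 0.984, 0.177, -0.002]
contact_force: [0.8, 0.1, -1.2]
gripper_width: 0.329
grasp_force: 59.3
```

Request:
{"method": "arm_command", "body": {
  "moves": [
    [-1,[-0.02,-0.22,0],0],
    [-1,[-0.04,-0.44,0],0],
    [-1,[-0.055,-0.66,0],0],
    [-1,[-0.068,-0.796,0],0]
  ]
}}

```text
time: 6.45
tool_pos: [0.4845, 0.189, 0.2527]
tool_rot: [-0.0, 0.984, 0.177, -0.002]
contact_force: [0.2, 0.5, -1.4]
gripper_width: 0.331
grasp_force: 59.4
```

Request:
{"method": "arm_command", "body": {
  "moves": [
    [-1,[-0.02,-0.22,0],0],
    [-1,[-0.04,-0.44,0],0],
    [-1,[-0.055,-0.6,0],0],
    [-1,[-0.06,-0.7,0],0],
    [-1,[-0.068,-0.796,0],0],
    [-1,[-0.068,-0.796,0],0],
    [-1,[-0.068,-0.796,0],0]
  ]
}}

```text
time: 7.03
tool_pos: [0.4349, 0.2954, 0.2531]
tool_rot: [0.001, 0.984, 0.177, -0.001]
contact_force: [0.9, -0.2, -0.3]
gripper_width: 0.334
grasp_force: 59.4
```

```bash
cat >> h.py <<'E'
def crop(n,f,box,size=(600,600)):
    p=shot(n);x,y,w,h=box
    cv2.imwrite('pics/'+f,cv2.resize(cv2.cvtColor(p['frame'][y:y+h,x:x+w],cv2.COLOR_RGB2BGR),size,interpolation=cv2.INTER_CUBIC)); return p
E
python3 - <<'E'
from h import *
go([.4365,.2957,.042])
p=crop('top','t4.png',(300,150,200,150),(800,600))
E
```

```text
shift [1.400e-02 1.000e-03 1.407e+00] yaw now 20.35 pos [0.4349 0.2954 0.2531] j [ 0.46 -0.18  1.84 -0.    1.48  1.67] grip 0.334 F [ 0.9 -0.2 -0.3] t 7.0333
```

View pics/t4.png

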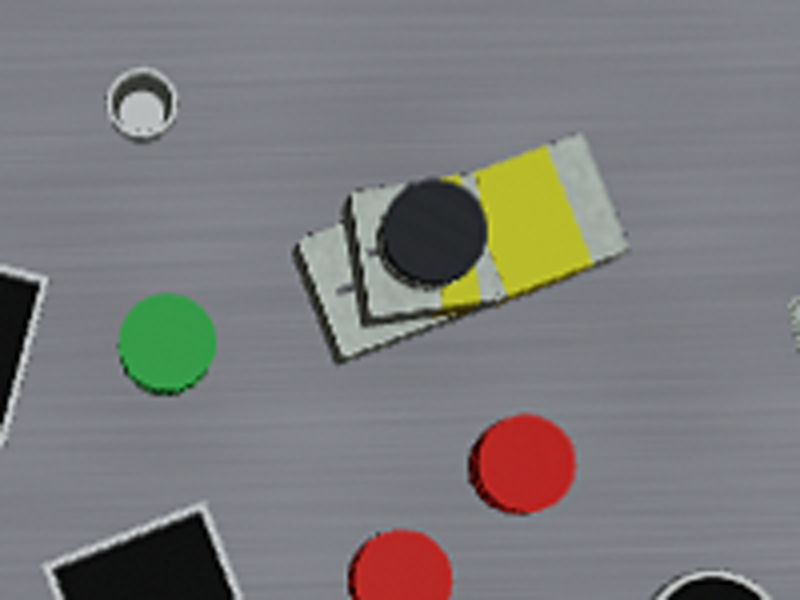

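The top crop shows the jar lid undisturbed at (434,232), which is full-frame (408.5,208). Now I lower the bottle.

Request:
{"method": "arm_command", "body": {
  "moves": [
    [-1,[0.01,0,0.1],0],
    [-1,[0.01,0,0.3],0],
    [-1,[0.01,0,0.5],0],
    [-1,[0.01,0,0.7],0],
    [-1,[0.01,0,0.9],0],
    [-1,[0.01,0,0.95],0]
  ]
}}

```text
time: 7.58
tool_pos: [0.4341, 0.2933, 0.1062]
tool_rot: [0.002, 0.985, 0.175, -0.005]
contact_force: [-2.0, -0.3, -1.3]
gripper_width: 0.334
grasp_force: 59.3
```

Request:
{"method": "arm_command", "body": {
  "moves": [
    [-1,[0,0,0.1],0],
    [-1,[0,0,0.2],0],
    [-1,[0,0,0.3],0],
    [-1,[0,0,0.37],0],
    [-1,[0,0,0.37],0],
    [-1,[0,0,0.37],0],
    [-1,[0,0,0.37],0]
  ]
}}

```text
time: 8.17
tool_pos: [0.4381, 0.2962, 0.058]
tool_rot: [-0.0, 0.984, 0.176, 0.001]
contact_force: [0.1, 0.6, 0.2]
gripper_width: 0.333
grasp_force: 59.4
```

Run:
```python
from h import *
for i in range(4):
    p=shot('side'); go([.4365,.2957,.041])
p=crop('side','s5.png',(190,130,100,100))
```

```text
shift [-0.013  0.     0.115] yaw now 20.26 pos [0.4382 0.2964 0.0583] j [ 0.45  0.04  1.98 -0.    1.12  1.67] grip 0.338 F [-0.6 -0.5 -0.6] t 8.2167
shift [-0.013  0.001  0.115] yaw now 20.27 pos [0.4382 0.2964 0.0583] j [ 0.45  0.04  1.98 -0.    1.12  1.67] grip 0.339 F [ 0.2  1.  -0.3] t 8.2667
shift [-0.012  0.001  0.114] yaw now 20.27 pos [0.4381 0.2964 0.0581] j [ 0.45  0.04  1.98 -0.    1.12  1.67] grip 0.336 F [-0.9 -0.8 -1.2] t 8.3167
shift [-0.011  0.001  0.113] yaw now 20.27 pos [0.4379 0.2964 0.0579] j [ 0.45  0.04  1.98 -0.    1.12  1.67] grip 0.336 F [ 0.4 -0.1 -0.8] t 8.3667
```

View pics/s5.png

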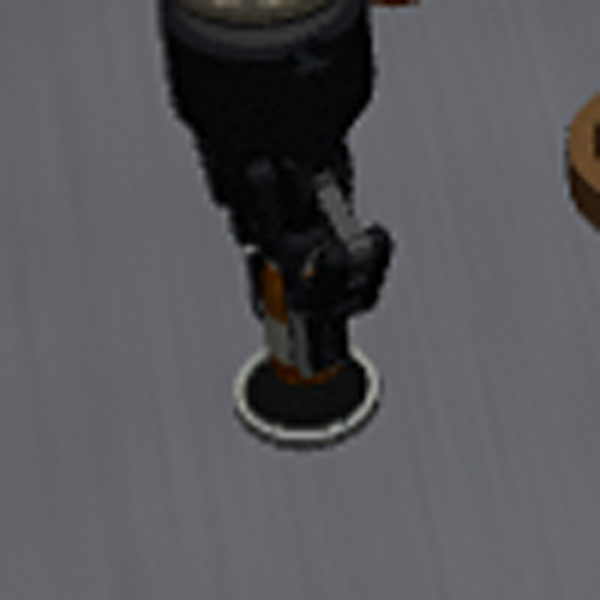

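The crop shows the bottle centred above its tray. I lower the rest of the way slowly.

Request:
{"method": "arm_command", "body": {
  "moves": [
    [-1,[-0.01,0,0.03],0],
    [-1,[-0.01,0,0.06],0],
    [-1,[-0.01,0,0.09],0],
    [-1,[-0.01,0,0.105],0],
    [-1,[-0.01,0,0.105],0],
    [-1,[-0.01,0,0.105],0],
    [-1,[-0.01,0,0.105],0]
  ]
}}

```text
time: 9.0
tool_pos: [0.4355, 0.2954, 0.041]
tool_rot: [0.0, 0.984, 0.176, -0.001]
contact_force: [-2.7, -0.8, 3.1]
gripper_width: 0.332
grasp_force: 59.7
```

Request:
{"method": "arm_command", "body": {
  "moves": [
    [-1,[0,0,0.003],0],
    [-1,[0,0,0.007],0],
    [-1,[0,0,0.007],0],
    [-1,[0,0,0.007],0]
  ]
}}

```text
time: 9.33
tool_pos: [0.4356, 0.2955, 0.041]
tool_rot: [0.0, 0.984, 0.176, -0.001]
contact_force: [-4.8, -2.5, 10.0]
gripper_width: 0.337
grasp_force: 60.7
```

Run:
```python
from h import *
for i in range(3):
    p=shot('side'); go([.4365,.2957,.041])
```

```text
shift [ 0.006  0.001 -0.   ] yaw now 20.28 pos [0.4356 0.2955 0.041 ] j [ 0.45  0.06  1.99 -0.    1.09  1.67] grip 0.338 F [-5.1 -2.4 10.5] t 9.3833
shift [ 0.006  0.    -0.   ] yaw now 20.28 pos [0.4356 0.2955 0.041 ] j [ 0.45  0.06  1.99 -0.    1.09  1.67] grip 0.33 F [-5.1 -3.  10.5] t 9.4333
shift [ 0.006  0.001 -0.   ] yaw now 20.28 pos [0.4356 0.2955 0.041 ] j [ 0.45  0.06  1.99 -0.    1.09  1.67] grip 0.334 F [-5.4 -2.8 11.2] t 9.4833
```

Request:
{"method": "arm_command", "body": {
  "moves": [
    [-0.3,[0,0,0],0],
    [-0.25,[0,0,0],0],
    [-0.2,[0,0,0],0],
    [-0.1,[0,0,0],0],
    [0,[0,0,0],0],
    [0.3,[0,0,0],0],
    [0.3,[0,0,0],0],
    [0.3,[0,0,0],0],
    [0.3,[0,0,0],0]
  ]
}}

```text
time: 10.23
tool_pos: [0.4358, 0.2955, 0.04]
tool_rot: [-0.0, 0.984, 0.176, 0.0]
contact_force: [0.4, -0.6, -0.4]
gripper_width: 0.651
grasp_force: 0.0
```

Request:
{"method": "arm_command", "body": {
  "moves": [
    [0.3,[0,0,-0.1],0],
    [0.3,[0,0,-0.2],0],
    [0.3,[0,0,-0.4],0],
    [0.3,[0,0,-0.6],0],
    [0.3,[0,0,-0.8],0],
    [0.3,[0,0,-0.95],0],
    [0.3,[0,0,-0.95],0]
  ]
}}

```text
time: 10.82
tool_pos: [0.4388, 0.297, 0.1891]
tool_rot: [-0.002, 0.984, 0.176, 0.005]
contact_force: [0.4, -0.4, 0.3]
gripper_width: 0.648
grasp_force: 0.0
```

Run:
```python
from h import *
p=crop('side','s6.png',(190,130,100,100),(400,400))
q=shot('top'); L=[]
for p,(x0,y0,w,h) in ((q,(385,185,50,50)),(p,(350,285,50,50))):
    s=p['frame'][y0:y0+h,x0:x0+w].astype(int)
    m=(s.max(2)<75)&(s.max(2)-s.min(2)<22)
    m=cv2.morphologyEx(m.astype(np.uint8),cv2.MORPH_OPEN,np.ones((5,5)))
    c=max(blobs(m,50,2000),key=cv2.contourArea)
    e=cv2.fitEllipse(c); uv=np.array(e[0])+[x0,y0]; L.append((p,uv)); print(uv,e[1],e[2],atz(p,uv,.12))
print(tri(L)); go([.64,-.138,.12])
```

```text
[407.64741898 207.99467468] (24.931255340576172, 26.37019157409668) 35.67702102661133 [ 0.63919799 -0.1362602   0.12      ]
[378.13856506 302.9807682 ] (26.973365783691406, 27.959524154663086) 83.51246643066406 [ 0.64124745 -0.14190974  0.12      ]
[ 0.64173347 -0.13754708  0.11315109]
shift [0.27  3.183 0.425] yaw now 20.27 pos [0.4364 0.2958 0.1837] j [ 0.45 -0.13  1.91 -0.    1.35  1.67] grip 0.648 F [-0.6 -0.2 -1.4] t 10.9167
```

View pics/s6.png

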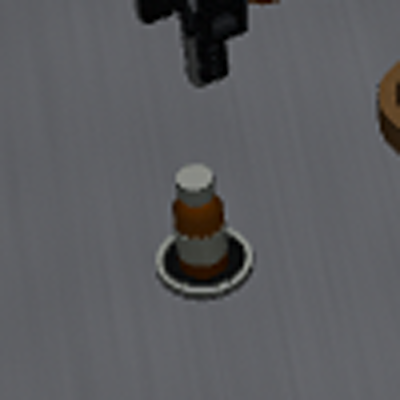

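The crop shows the bottle standing in its tray, released. Next is the jar.

Request:
{"method": "arm_command", "body": {
  "moves": [
    [1,[0.02,0.25,0],0],
    [1,[0.04,0.5,0],0],
    [1,[0.06,0.7,0],0],
    [1,[0.07,0.794,0],0]
  ]
}}

```text
time: 11.25
tool_pos: [0.4868, 0.1846, 0.1801]
tool_rot: [0.001, 0.985, 0.175, -0.002]
contact_force: [-0.5, 0.5, -0.6]
gripper_width: 1.0
grasp_force: 0.0
```

Request:
{"method": "arm_command", "body": {
  "moves": [
    [1,[0.02,0.25,0],0],
    [1,[0.04,0.5,0],0],
    [1,[0.06,0.7,0],0],
    [1,[0.07,0.794,0],0]
  ]
}}

```text
time: 11.58
tool_pos: [0.5379, 0.0764, 0.1802]
tool_rot: [0.0, 0.985, 0.175, -0.002]
contact_force: [1.1, -0.9, -0.5]
gripper_width: 1.001
grasp_force: 0.0
```

Request:
{"method": "arm_command", "body": {
  "moves": [
    [1,[0.02,0.25,0],0],
    [1,[0.04,0.5,0],0],
    [1,[0.06,0.7,0],0],
    [1,[0.07,0.794,0],0]
  ]
}}

```text
time: 11.92
tool_pos: [0.5893, -0.0312, 0.1807]
tool_rot: [-0.0, 0.985, 0.175, -0.001]
contact_force: [-0.7, 0.1, 0.1]
gripper_width: 0.999
grasp_force: 0.0
```

Request:
{"method": "arm_command", "body": {
  "moves": [
    [1,[0.02,0.25,0],0],
    [1,[0.04,0.5,0],0],
    [1,[0.06,0.7,0],0],
    [1,[0.07,0.794,0],0],
    [1,[0.07,0.794,0],0],
    [1,[0.07,0.794,0],0],
    [1,[0.07,0.794,0],0],
    [1,[0.07,0.794,0],0]
  ]
}}

```text
time: 12.58
tool_pos: [0.6397, -0.135, 0.1821]
tool_rot: [-0.0, 0.984, 0.177, -0.0]
contact_force: [-0.1, 0.1, 0.3]
gripper_width: 0.997
grasp_force: 0.0
```

Run:
```python
from h import *
shot('top');go([.6405,-.1365,.116])
```

```text
shift [0.001 0.01  0.442] yaw now 20.37 pos [ 0.6398 -0.1351  0.1823] j [-0.32  0.17  1.61  0.    1.36  0.89] grip 0.996 F [-0.1  0.7  0.2] t 12.6333
```

Request:
{"method": "arm_command", "body": {
  "moves": [
    [1,[0,0.01,0.1],0],
    [1,[0,0.01,0.2],0],
    [1,[0,0.01,0.3],0],
    [1,[0,0.01,0.4],0],
    [1,[0,0.01,0.44],0],
    [1,[0,0.01,0.44],0],
    [1,[0,0.01,0.44],0],
    [1,[0,0.01,0.44],0]
  ]
}}

```text
time: 13.3
tool_pos: [0.6413, -0.1385, 0.1172]
tool_rot: [0.0, 0.984, 0.176, 0.001]
contact_force: [1.0, -0.2, 0.1]
gripper_width: 0.999
grasp_force: 0.0
```

Request:
{"method": "arm_command", "body": {
  "moves": [
    [0.7,[0,0,0],0],
    [0.5,[0,0,0],0],
    [0.4,[0,0,0],0],
    [0.3,[0,0,0],0],
    [0.25,[0,0,0],0],
    [0.2,[0,0,0],0],
    [0.15,[0,0,0],0],
    [0.1,[0,0,0],0],
    [0,[0,0,0],0],
    [-0.5,[0,0,0],0],
    [-1,[0,0,0],0],
    [-1,[0,0,0],0],
    [-1,[0,0,0],0]
  ]
}}

```text
time: 14.38
tool_pos: [0.6411, -0.1383, 0.117]
tool_rot: [0.0, 0.984, 0.176, 0.0]
contact_force: [-0.6, 0.2, 3.5]
gripper_width: 0.557
grasp_force: 61.5
```

Run:
```python
from h import *
p=crop('side','s7.png',(310,220,140,140),(500,500));go([.6405,-.1365,.22])
```

```text
shift [ 0.001 -0.013 -0.687] yaw now 20.27 pos [ 0.6411 -0.1383  0.117 ] j [-0.33  0.24  1.65  0.    1.25  0.89] grip 0.558 F [0.  0.1 4.1] t 14.4333
```

View pics/s7.png

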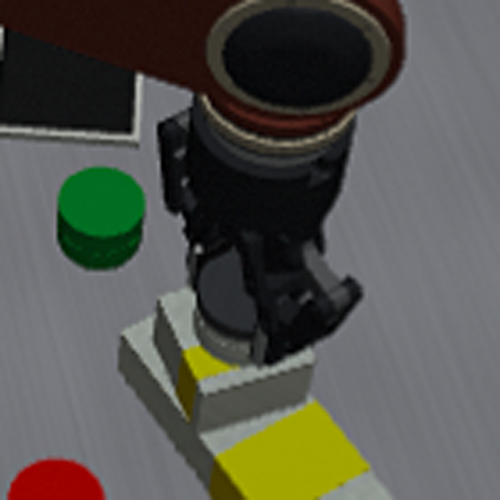

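The crop shows the jar held level by its lid and upper side, around (230,300). I lift it and carry it to the jar tray.

Request:
{"method": "arm_command", "body": {
  "moves": [
    [-1,[0,0,-0.05],0],
    [-1,[0,0,-0.15],0],
    [-1,[0,0,-0.3],0],
    [-1,[0,0,-0.4],0],
    [-1,[0,0,-0.46],0],
    [-1,[0,0,-0.46],0]
  ]
}}

```text
time: 14.93
tool_pos: [0.6424, -0.1387, 0.1895]
tool_rot: [0.001, 0.984, 0.176, 0.003]
contact_force: [-0.4, 0.1, -0.3]
gripper_width: 0.56
grasp_force: 61.7
```

Request:
{"method": "arm_command", "body": {
  "moves": [
    [-1,[-0.15,0.04,0],0],
    [-1,[-0.35,0.1,0],0],
    [-1,[-0.6,0.18,0],0],
    [-1,[-0.817,0.247,0],0]
  ]
}}

```text
time: 15.27
tool_pos: [0.5368, -0.2158, 0.1842]
tool_rot: [-0.0, 0.984, 0.176, -0.001]
contact_force: [0.2, -1.1, -0.9]
gripper_width: 0.56
grasp_force: 61.8
```

Request:
{"method": "arm_command", "body": {
  "moves": [
    [-1,[-0.2,0.06,0],0],
    [-1,[-0.4,0.12,0],0],
    [-1,[-0.6,0.18,0],0],
    [-1,[-0.75,0.23,0],0],
    [-1,[-0.817,0.247,0],0],
    [-1,[-0.817,0.247,0],0],
    [-1,[-0.817,0.247,0],0],
    [-1,[-0.817,0.247,0],0]
  ]
}}

```text
time: 15.93
tool_pos: [0.4372, -0.292, 0.1852]
tool_rot: [-0.0, 0.984, 0.176, 0.0]
contact_force: [0.2, -0.3, -1.7]
gripper_width: 0.558
grasp_force: 61.8
```

Run:
```python
from h import *
p=crop('top','t8.png',(360,165,120,90),(800,600));go([.4367,-.2927,.036])
```

```text
shift [-0.006  0.004  0.996] yaw now 20.35 pos [ 0.4373 -0.2919  0.1853] j [-0.73 -0.13  1.91  0.    1.36  0.49] grip 0.567 F [-0.2 -0.3 -1.5] t 15.9833
```

View pics/t8.png

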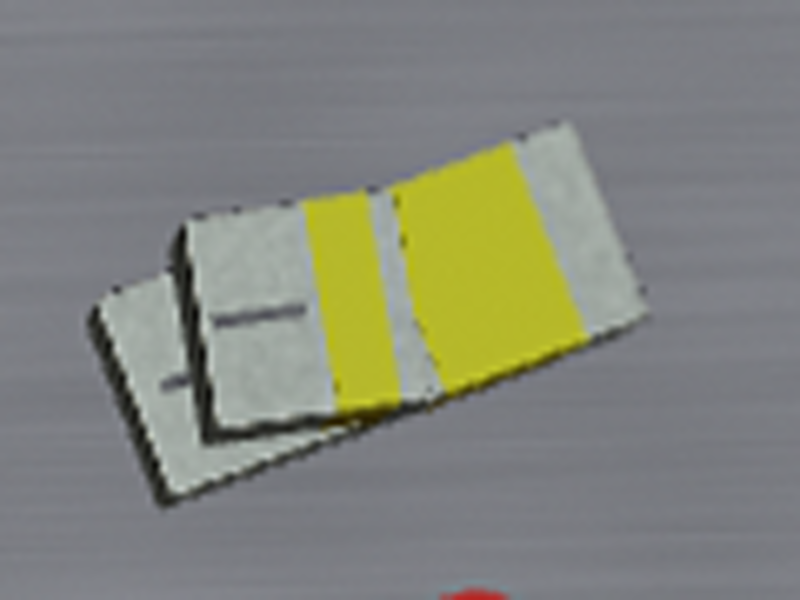

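The crop shows:
- Square carton top corners at crop (187,222), (399,188), (433,400), (213,432).
- Long carton top corners at crop (100,303), (573,125), (650,315), (170,500).

I place the jar first.

Request:
{"method": "arm_command", "body": {
  "moves": [
    [-1,[0,0,0.1],0],
    [-1,[0,0,0.3],0],
    [-1,[0,0,0.5],0],
    [-1,[0,0,0.7],0],
    [-1,[0,0,0.82],0],
    [-1,[0,0,0.87],0],
    [-1,[0,0,0.9],0],
    [-1,[0,0,0.9],0],
    [-1,[0,0,0.9],0],
    [-1,[0,0,0.9],0]
  ]
}}

```text
time: 16.82
tool_pos: [0.4378, -0.2935, 0.0524]
tool_rot: [0.001, 0.984, 0.176, 0.001]
contact_force: [0.5, -0.2, -0.7]
gripper_width: 0.561
grasp_force: 61.8
```

Run:
```python
from h import *
p=shot('top'); 
def W(c,z): return np.array([atz(p,[(u+.5)/6.6667-.5+360,(v+.5)/6.6667-.5+165],z)[:2] for u,v in c])
for c,z in (([(187,222),(399,188),(433,400),(213,432)],.084),([(100,303),(573,125),(650,315),(170,500)],.04)):
    q=W(c,z); e=np.roll(q,-1,0)-q; print(np.round(q.mean(0),4),np.round(np.linalg.norm(e,axis=1),4),np.round(np.degrees(np.arctan2(e[:,1],e[:,0])),1))
go([.4367,-.2927,.036])
p=crop('side','s9.png',(240,340,120,120),(400,400))
```

```text
[ 0.6388 -0.1376] [0.0647 0.0649 0.0666 0.0639] [ -82.5 -173.6   96.6    4.7]
[ 0.6449 -0.1645] [0.1589 0.0642 0.161  0.0652] [ -70.9 -160.9  109.4   17.2]
shift [-0.004 -0.008  0.109] yaw now 20.28 pos [ 0.4377 -0.2935  0.0523] j [-0.73  0.04  1.99  0.    1.11  0.48] grip 0.556 F [-0.1  0.2 -0.4] t 16.8667
```

View pics/s9.png

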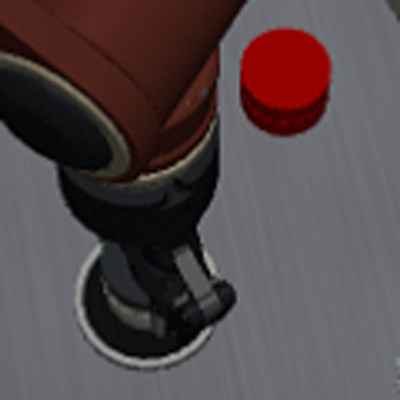

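The crop shows the jar over its round tray, so I lower it.

Request:
{"method": "arm_command", "body": {
  "moves": [
    [-1,[0,0,0.03],0],
    [-1,[0,0,0.06],0],
    [-1,[0,0,0.08],0],
    [-1,[0,0,0.095],0],
    [-1,[0,0,0.1],0],
    [-1,[0,0,0.1],0],
    [-1,[0,0,0.1],0]
  ]
}}

```text
time: 17.5
tool_pos: [0.4363, -0.2925, 0.036]
tool_rot: [-0.001, 0.984, 0.176, -0.001]
contact_force: [-3.1, 2.5, 6.0]
gripper_width: 0.556
grasp_force: 62.4
```

Request:
{"method": "arm_command", "body": {
  "moves": [
    [-1,[0,0,0.003],0],
    [-1,[0,0,0.006],0],
    [-1,[0,0,0.009],0],
    [-1,[0,0,0.009],0],
    [-1,[0,0,0.009],0]
  ]
}}

```text
time: 17.92
tool_pos: [0.4363, -0.2926, 0.036]
tool_rot: [-0.001, 0.984, 0.176, -0.001]
contact_force: [-7.9, 6.5, 16.5]
gripper_width: 0.562
grasp_force: 63.4
```

Request:
{"method": "arm_command", "body": {
  "moves": [
    [0.1,[0,0,0],0],
    [0.14,[0,0,0],0],
    [0.18,[0,0,0],0],
    [0.22,[0,0,0],0],
    [0.3,[0,0,0],0],
    [0.4,[0,0,0],0],
    [0.6,[0,0,0],0],
    [0.6,[0,0,0],0],
    [0.6,[0,0,0],0],
    [0.6,[0,0,0],0]
  ]
}}

```text
time: 18.75
tool_pos: [0.4365, -0.2926, 0.0341]
tool_rot: [-0.0, 0.984, 0.176, -0.0]
contact_force: [0.5, -0.6, -0.6]
gripper_width: 0.796
grasp_force: 0.0
```

Request:
{"method": "arm_command", "body": {
  "moves": [
    [0.6,[0,0,-0.1],0],
    [0.6,[0,0,-0.2],0],
    [0.6,[0,0,-0.4],0],
    [0.6,[0,0,-0.6],0],
    [0.6,[0,0,-0.8],0],
    [0.6,[0,0,-0.9],0],
    [0.6,[0,0,-0.9],0],
    [0.6,[0,0,-0.9],0]
  ]
}}

```text
time: 19.42
tool_pos: [0.4369, -0.293, 0.17]
tool_rot: [0.001, 0.984, 0.176, 0.001]
contact_force: [0.4, -0.3, -0.2]
gripper_width: 0.799
grasp_force: 0.0
```

Run:
```python
from h import *
p=shot('side'); go([.640,-.137,.076],6.4)
s=manip.search_frame(p,'jar'); print([(np.round(r['extent']),round(r['confidence'],2)) for r in s])
cv2.imwrite('pics/s10.png',cv2.resize(cv2.cvtColor(p['frame'][260:460,230:430],cv2.COLOR_RGB2BGR),(600,600),interpolation=cv2.INTER_CUBIC))
```

```text
shift [ 1.634 -0.5    0.615] yaw now 20.27 turn 0.0385 (or other way -0.4615) pos [ 0.4362 -0.2924  0.1683] j [-0.73 -0.12  1.93  0.    1.33  0.48] grip 0.798 F [-0.9  0.8  0.4] t 19.4667
[(array([313., 348., 336., 382.]), 0.87), (array([327., 267., 352., 296.]), 0.76), (array([268., 407., 300., 443.]), 0.66), (array([353., 293., 395., 342.]), 0.33)]
```

View pics/s10.png

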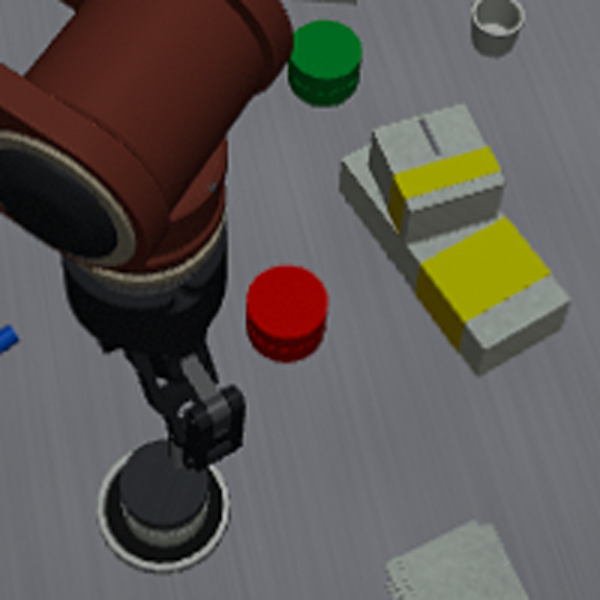

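The crop shows the jar seated in its tray. I check the square carton from the side view while moving there.

Request:
{"method": "arm_command", "body": {
  "moves": [
    [1,[0.2,-0.06,0],0.02],
    [1,[0.4,-0.12,0],0.0385],
    [1,[0.6,-0.18,0],0.0385],
    [1,[0.817,-0.25,0],0.0385],
    [1,[0.817,-0.25,0],0.0385],
    [1,[0.817,-0.25,0],0.0385],
    [1,[0.817,-0.25,0],0.0385]
  ]
}}

```text
time: 20.1
tool_pos: [0.5374, -0.2146, 0.167]
tool_rot: [-0.001, 0.998, 0.056, -0.002]
contact_force: [0.1, -0.3, -0.0]
gripper_width: 0.995
grasp_force: 0.0
```

Run:
```python
from h import *
p=shot('side')
q=np.array([atz(p,[(u+.5)/3-.5+230,(v+.5)/3-.5+260],.084)[:2] for u,v in [(370,137),(465,105),(503,176),(410,213)]]); e=np.roll(q,-1,0)-q
print(np.round(q.mean(0),4),np.round(np.linalg.norm(e,axis=1),4),np.round(np.degrees(np.arctan2(e[:,1],e[:,0])),1))
q=np.array([atz(p,[(u+.5)/3-.5+230,(v+.5)/3-.5+260],.04)[:2] for u,v in [(419,265),(505,219),(570,298),(477,347)]]); e=np.roll(q,-1,0)-q
print(np.round(q.mean(0),4),np.round(np.linalg.norm(e,axis=1),4),np.round(np.degrees(np.arctan2(e[:,1],e[:,0])),1))
go([.640,-.137,.15],6.4)
```

```text
[ 0.6408 -0.1378] [0.0666 0.0564 0.065  0.0592] [  10.   -81.9 -167.6   99.8]
[ 0.6618 -0.2061] [0.066  0.066  0.0689 0.0642] [  18.5  -70.  -163.1  107.6]
shift [ 0.738 -0.441  0.115] yaw now 6.38 turn -0.0000 (or other way 0.5000) pos [ 0.5373 -0.215   0.1675] j [-0.51  0.02  1.8  -0.    1.33  0.95] grip 1.003 F [-0.9  0.2 -0.3] t 20.15
```

Request:
{"method": "arm_command", "body": {
  "moves": [
    [1,[0.2,-0.12,0],-0.003],
    [1,[0.4,-0.24,0],-0.003],
    [1,[0.6,-0.36,0],-0.003],
    [1,[0.738,-0.438,0],-0.003],
    [1,[0.738,-0.438,0],-0.003],
    [1,[0.738,-0.438,0],-0.003],
    [1,[0.738,-0.438,0],-0.003]
  ]
}}

```text
time: 20.73
tool_pos: [0.64, -0.1384, 0.1685]
tool_rot: [-0.0, 0.998, 0.065, -0.001]
contact_force: [-0.3, -0.1, -0.4]
gripper_width: 0.998
grasp_force: 0.0
```

Run:
```python
from h import *
shot('side');go([.640,-.1375,.076],7.4)
```

```text
shift [ 0.002 -0.007  0.618] yaw now 7.40 turn -0.0000 (or other way 0.5000) pos [ 0.6399 -0.1386  0.1687] j [-0.33  0.19  1.62 -0.    1.34  1.12] grip 1.001 F [0.  0.3 0.2] t 20.7833
```

Request:
{"method": "arm_command", "body": {
  "moves": [
    [1,[0,-0.007,0.1],0],
    [1,[0,-0.007,0.2],0],
    [1,[0,-0.007,0.3],0],
    [1,[0,-0.007,0.4],0],
    [1,[0,-0.007,0.4],0],
    [1,[0,-0.007,0.4],0]
  ]
}}

```text
time: 21.28
tool_pos: [0.6395, -0.136, 0.1064]
tool_rot: [-0.001, 0.998, 0.065, -0.002]
contact_force: [-0.2, 0.2, 0.5]
gripper_width: 1.001
grasp_force: 0.0
```

Request:
{"method": "arm_command", "body": {
  "moves": [
    [1,[0,0,0.05],0],
    [1,[0,0,0.1],0],
    [1,[0,0,0.15],0],
    [1,[0,0,0.2],0],
    [1,[0,0,0.218],0],
    [1,[0,0,0.218],0],
    [1,[0,0,0.218],0]
  ]
}}

```text
time: 21.87
tool_pos: [0.6409, -0.1363, 0.0762]
tool_rot: [-0.0, 0.998, 0.065, -0.0]
contact_force: [0.6, -0.6, 0.4]
gripper_width: 1.0
grasp_force: 0.0
```

Request:
{"method": "arm_command", "body": {
  "moves": [
    [0.85,[0,0,0],0],
    [0.75,[0,0,0],0],
    [0.65,[0,0,0],0],
    [0.6,[0,0,0],0],
    [0.55,[0,0,0],0],
    [0.5,[0,0,0],0],
    [0.45,[0,0,0],0],
    [0.4,[0,0,0],0],
    [0.3,[0,0,0],0],
    [-0.2,[0,0,0],0],
    [-1,[0,0,0],0],
    [-1,[0,0,0],0],
    [-1,[0,0,0],0]
  ]
}}

```text
time: 22.95
tool_pos: [0.6414, -0.1364, 0.0771]
tool_rot: [0.0, 0.998, 0.065, 0.0]
contact_force: [-0.5, 0.1, 4.6]
gripper_width: 0.733
grasp_force: 66.1
```

Run:
```python
from h import *
p=crop('side','s11.png',(310,220,140,140),(500,500));go([.461,.002,.15],19.8)
```

```text
shift [-1.072 -1.072 -0.488] yaw now 7.49 turn -0.0342 (or other way 0.4658) pos [ 0.6414 -0.1364  0.077 ] j [-0.32  0.29  1.66  0.    1.19  1.12] grip 0.738 F [1.1 0.5 5.3] t 23.0
```

View pics/s11.png

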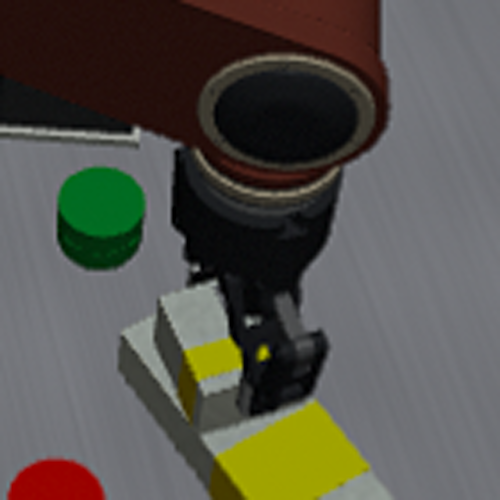

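The crop shows the square carton clamped level between the fingers. I lift it and carry it to the square tray.

Request:
{"method": "arm_command", "body": {
  "moves": [
    [-1,[0,0,-0.03],0],
    [-1,[0,0,-0.1],0],
    [-1,[0,0,-0.25],0],
    [-1,[0,0,-0.4],0],
    [-1,[0,0,-0.48],0],
    [-1,[0,0,-0.48],0]
  ]
}}

```text
time: 23.5
tool_pos: [0.6429, -0.137, 0.1526]
tool_rot: [0.001, 0.998, 0.065, 0.003]
contact_force: [1.3, 0.5, -1.9]
gripper_width: 0.736
grasp_force: 66.0
```

Request:
{"method": "arm_command", "body": {
  "moves": [
    [-1,[-0.08,-0.08,0],0],
    [-1,[-0.2,-0.2,0],0],
    [-1,[-0.35,-0.35,0],0],
    [-1,[-0.48,-0.48,0],0],
    [-1,[-0.536,-0.536,0],0]
  ]
}}

```text
time: 23.92
tool_pos: [0.5474, -0.0651, 0.146]
tool_rot: [-0.001, 0.998, 0.066, -0.002]
contact_force: [0.7, -0.3, -1.7]
gripper_width: 0.739
grasp_force: 66.1
```

Request:
{"method": "arm_command", "body": {
  "moves": [
    [-1,[-0.1,-0.1,0],-0.005],
    [-1,[-0.22,-0.22,0],-0.015],
    [-1,[-0.35,-0.35,0],-0.025],
    [-1,[-0.45,-0.45,0],-0.034],
    [-1,[-0.536,-0.536,0],-0.0342],
    [-1,[-0.536,-0.536,0],-0.0342],
    [-1,[-0.536,-0.536,0],-0.0342],
    [-1,[-0.536,-0.536,0],-0.0342]
  ]
}}

```text
time: 24.58
tool_pos: [0.461, 0.0018, 0.1483]
tool_rot: [0.0, 0.985, 0.172, 0.0]
contact_force: [0.0, 0.5, -0.9]
gripper_width: 0.74
grasp_force: 66.2
```

Run:
```python
from h import *
p=shot('top');go([.461,.002,.04],19.8)
f=p['frame'].astype(int)
for c in blobs((f[:,:,0]>150)&(f[:,:,2]<90),150,3000):
    x,y,w,h=cv2.boundingRect(c)
    if y>150: print((x,y,w,h))
cv2.imwrite('pics/t12.png',cv2.resize(cv2.cvtColor(p['frame'][165:255,360:480],cv2.COLOR_RGB2BGR),(800,600),interpolation=cv2.INTER_CUBIC))
```

```text
shift [-0.001 -0.003  0.723] yaw now 19.77 turn -0.0001 (or other way 0.4999) pos [0.4612 0.0017 0.1484] j [-0.16 -0.26  2.09 -0.    1.31  1.07] grip 0.733 F [-1.  -0.1 -0.6] t 24.6333
(390, 283, 23, 24)
(420, 254, 24, 24)
(415, 187, 33, 37)
```

View pics/t12.png

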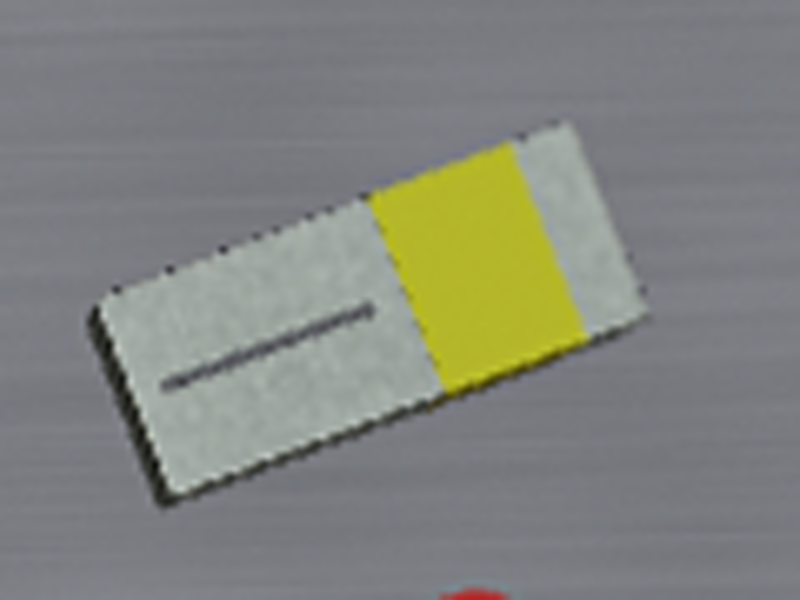

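The long carton is unmoved, with corners at crop (100,303), (573,125), (650,315), (170,500). I set down the square carton; this was my 14th picture, so from here I check by numbers only.

Request:
{"method": "arm_command", "body": {
  "moves": [
    [-1,[0,0,0.1],0],
    [-1,[0,0,0.25],0],
    [-1,[0,0,0.4],0],
    [-1,[0,0,0.52],0],
    [-1,[0,0,0.6],0],
    [-1,[0,0,0.64],0],
    [-1,[0,0,0.64],0],
    [-1,[0,0,0.64],0],
    [-1,[0,0,0.64],0]
  ]
}}

```text
time: 25.38
tool_pos: [0.4618, 0.0018, 0.0536]
tool_rot: [0.0, 0.985, 0.172, 0.001]
contact_force: [0.8, 0.5, -2.3]
gripper_width: 0.734
grasp_force: 66.1
```

Run:
```python
from h import *
p=shot('side');go([.461,.002,.04],19.8)
for n in ('square_tray','square_carton'):
    print(n,[(np.round(r['extent']),round(r['confidence'],2)) for r in manip.search_frame(p,n)])
# visible dark floor around carton: predicted carton vs tray outline in side view
```

```text
shift [-0.005 -0.003  0.092] yaw now 19.79 turn -0.0000 (or other way 0.5000) pos [0.4618 0.0018 0.0538] j [-0.16 -0.12  2.14  0.    1.12  1.07] grip 0.739 F [-0.2  0.3 -1.9] t 25.4333
square_tray [(array([242., 284., 301., 316.]), 0.95)]
square_carton [(array([249., 266., 291., 309.]), 0.66)]
```

Request:
{"method": "arm_command", "body": {
  "moves": [
    [-1,[0,0,0.03],0],
    [-1,[0,0,0.055],0],
    [-1,[0,0,0.075],0],
    [-1,[0,0,0.083],0],
    [-1,[0,0,0.083],0],
    [-1,[0,0,0.083],0]
  ]
}}

```text
time: 26.03
tool_pos: [0.4605, 0.0022, 0.04]
tool_rot: [-0.0, 0.985, 0.172, -0.0]
contact_force: [-1.0, 0.2, 2.0]
gripper_width: 0.736
grasp_force: 66.4
```

Request:
{"method": "arm_command", "body": {
  "moves": [
    [-1,[0,0,0.003],0],
    [-1,[0,0,0.006],0],
    [-1,[0,0,0.009],0],
    [-1,[0,0,0.009],0],
    [-1,[0,0,0.009],0]
  ]
}}

```text
time: 26.45
tool_pos: [0.4606, 0.0021, 0.04]
tool_rot: [-0.0, 0.985, 0.172, -0.001]
contact_force: [-7.0, 0.2, 13.0]
gripper_width: 0.74
grasp_force: 68.0
```

Request:
{"method": "arm_command", "body": {
  "moves": [
    [0.48,[0,0,0],0],
    [0.52,[0,0,0],0],
    [0.56,[0,0,0],0],
    [0.6,[0,0,0],0],
    [0.7,[0,0,0],0],
    [0.85,[0,0,0],0],
    [1,[0,0,0],0],
    [1,[0,0,0],0],
    [1,[0,0,0],0]
  ]
}}

```text
time: 27.2
tool_pos: [0.4606, 0.0021, 0.0386]
tool_rot: [-0.0, 0.985, 0.172, -0.0]
contact_force: [0.3, -0.3, -0.8]
gripper_width: 1.0
grasp_force: 0.0
```

Request:
{"method": "arm_command", "body": {
  "moves": [
    [1,[0,0,-0.05],0],
    [1,[0,0,-0.1],0],
    [1,[0,0,-0.2],0],
    [1,[0,0,-0.35],0],
    [1,[0,0,-0.5],0],
    [1,[0,0,-0.65],0],
    [1,[0,0,-0.65],0],
    [1,[0,0,-0.65],0]
  ]
}}

```text
time: 27.87
tool_pos: [0.4621, 0.0019, 0.1388]
tool_rot: [0.001, 0.985, 0.172, 0.002]
contact_force: [0.1, -0.6, -0.3]
gripper_width: 0.998
grasp_force: 0.0
```

Run:
```python
from h import *
p=shot('side');go([.646,-.164,.137],19.1)
for n in ('square_tray','square_carton'):
    print(n,[(np.round(r['extent']),round(r['confidence'],2)) for r in manip.search_frame(p,n)])
a=np.radians(19.8);c,s=np.cos(a),np.sin(a)
X=[[.461+c*x-s*y,.002+s*x+c*y,z] for x in(-.032,.032) for y in (-.032,.032) for z in (.003,.047)]
u=proj(p,X);print(u.min(0),u.max(0))
```

```text
shift [0.785 1.46  0.002] yaw now 19.80 turn 0.0020 (or other way -0.4980) pos [0.461  0.0021 0.137 ] j [-0.16 -0.25  2.1   0.    1.29  1.07] grip 0.998 F [-0.7 -0.5  0.9] t 27.9167
square_tray [(array([243., 285., 301., 319.]), 0.79)]
square_carton [(array([252., 262., 290., 311.]), 0.66)]
[247.61618245 262.51225733] [290.97240258 309.96044009]
```

Request:
{"method": "arm_command", "body": {
  "moves": [
    [1,[0.1,0.2,0],0],
    [1,[0.2,0.4,0],0],
    [1,[0.3,0.6,0],0],
    [1,[0.393,0.73,0],0],
    [1,[0.393,0.73,0],0]
  ]
}}

```text
time: 28.43
tool_pos: [0.5552, -0.0834, 0.135]
tool_rot: [0.0, 0.985, 0.171, -0.0]
contact_force: [-0.2, 0.6, 1.0]
gripper_width: 1.002
grasp_force: 0.0
```

Request:
{"method": "arm_command", "body": {
  "moves": [
    [1,[0.1,0.2,0],0.002],
    [1,[0.2,0.4,0],0.002],
    [1,[0.3,0.6,0],0.002],
    [1,[0.393,0.73,0],0.002],
    [1,[0.393,0.73,0],0.002],
    [1,[0.393,0.73,0],0.002],
    [1,[0.393,0.73,0],0.002]
  ]
}}

```text
time: 29.02
tool_pos: [0.6444, -0.163, 0.1346]
tool_rot: [-0.001, 0.986, 0.166, -0.001]
contact_force: [-0.0, -0.1, -0.1]
gripper_width: 0.997
grasp_force: 0.0
```

Run:
```python
from h import *
p=shot('side');go([.646,-.164,.032],19.1)
```

```text
shift [0.009 0.012 0.686] yaw now 19.12 turn 0.0001 (or other way -0.4999) pos [ 0.6444 -0.1628  0.1349] j [-0.36  0.24  1.61  0.    1.29  0.88] grip 1.001 F [-0.1  0.3 -0.7] t 29.0667
```

The tool would close along the carton's 160 mm side, so it needs a quarter turn first.

Request:
{"method": "arm_command", "body": {
  "moves": [
    [1,[0.009,0.012,0],-0.02],
    [1,[0.009,0.012,0],-0.04],
    [1,[0.009,0.012,0],-0.06],
    [1,[0.009,0.012,0],-0.08],
    [1,[0.009,0.012,0],-0.1],
    [1,[0.009,0.012,0],-0.12],
    [1,[0.009,0.012,0],-0.14],
    [1,[0.009,0.012,0],-0.16],
    [1,[0.009,0.012,0],-0.18],
    [1,[0.009,0.012,0],-0.2],
    [1,[0.009,0.012,0],-0.22],
    [1,[0.009,0.012,0],-0.24],
    [1,[0.009,0.012,0],-0.25],
    [1,[0.009,0.012,0],-0.25],
    [1,[0.009,0.012,0],-0.25],
    [1,[0.009,0.012,0],-0.25]
  ]
}}

```text
time: 30.4
tool_pos: [0.6471, -0.1646, 0.1361]
tool_rot: [-0.0, 0.581, 0.814, -0.0]
contact_force: [0.1, -0.4, 0.1]
gripper_width: 0.998
grasp_force: 0.0
```

Run:
```python
from h import *
p=shot('side');go([.646,-.164,.032],109.1)
```

```text
shift [ 0.008 -0.006  0.694] yaw now 109.03 turn -0.0002 (or other way 0.4998) pos [ 0.6473 -0.1648  0.1362] j [-0.36  0.25  1.6  -0.    1.29 -0.69] grip 0.997 F [-0.2 -0.6 -0.6] t 30.45
```

Request:
{"method": "arm_command", "body": {
  "moves": [
    [1,[0,0,0.1],0],
    [1,[0,0,0.2],0],
    [1,[0,0,0.3],0],
    [1,[0,0,0.4],0],
    [1,[0,0,0.45],0],
    [1,[0,0,0.45],0],
    [1,[0,0,0.45],0]
  ]
}}

```text
time: 31.03
tool_pos: [0.647, -0.1651, 0.0673]
tool_rot: [-0.001, 0.58, 0.814, -0.0]
contact_force: [0.5, -1.0, -0.2]
gripper_width: 1.002
grasp_force: 0.0
```

Request:
{"method": "arm_command", "body": {
  "moves": [
    [1,[0,0,0.05],0],
    [1,[0,0,0.1],0],
    [1,[0,0,0.15],0],
    [1,[0,0,0.2],0],
    [1,[0,0,0.235],0],
    [1,[0,0,0.235],0],
    [1,[0,0,0.235],0]
  ]
}}

```text
time: 31.62
tool_pos: [0.6473, -0.1651, 0.0327]
tool_rot: [-0.001, 0.58, 0.815, -0.0]
contact_force: [-1.3, 1.1, 0.5]
gripper_width: 1.0
grasp_force: 0.0
```

Request:
{"method": "arm_command", "body": {
  "moves": [
    [0.85,[0,0,0],0],
    [0.75,[0,0,0],0],
    [0.65,[0,0,0],0],
    [0.6,[0,0,0],0],
    [0.55,[0,0,0],0],
    [0.5,[0,0,0],0],
    [0.45,[0,0,0],0],
    [0.4,[0,0,0],0],
    [0.3,[0,0,0],0],
    [-0.2,[0,0,0],0],
    [-1,[0,0,0],0],
    [-1,[0,0,0],0],
    [-1,[0,0,0],0]
  ]
}}

```text
time: 32.7
tool_pos: [0.6487, -0.1654, 0.0347]
tool_rot: [0.001, 0.58, 0.815, 0.001]
contact_force: [1.7, 1.9, 4.9]
gripper_width: 0.764
grasp_force: 65.5
```

Run:
```python
from h import *
p=shot('side');go([.6225,.1555,.097],73.6)
```

```text
shift [ 2.078  0.535 -0.416] yaw now 109.08 turn 0.0986 (or other way -0.4014) pos [ 0.6487 -0.1654  0.0347] j [-0.36  0.37  1.64  0.    1.13 -0.69] grip 0.762 F [1.5 0.7 5.5] t 32.75
```

Request:
{"method": "arm_command", "body": {
  "moves": [
    [-1,[0,0,-0.02],0],
    [-1,[0,0,-0.06],0],
    [-1,[0,0,-0.12],0],
    [-1,[0,0,-0.22],0],
    [-1,[0,0,-0.34],0],
    [-1,[0,0,-0.45],0],
    [-1,[0,0,-0.5],0],
    [-1,[0,0,-0.5],0]
  ]
}}

```text
time: 33.42
tool_pos: [0.6494, -0.166, 0.1123]
tool_rot: [0.003, 0.58, 0.815, 0.001]
contact_force: [0.4, -0.2, -2.0]
gripper_width: 0.758
grasp_force: 67.0
```

Request:
{"method": "arm_command", "body": {
  "moves": [
    [-1,[0.06,0.015,0],0],
    [-1,[0.16,0.04,0],0],
    [-1,[0.3,0.08,0],0],
    [-1,[0.45,0.12,0],0],
    [-1,[0.6,0.155,0],0],
    [-1,[0.693,0.178,0],0]
  ]
}}

```text
time: 33.92
tool_pos: [0.6371, -0.0547, 0.1064]
tool_rot: [-0.002, 0.579, 0.815, -0.0]
contact_force: [-0.6, -0.0, -3.5]
gripper_width: 0.763
grasp_force: 67.0
```

Request:
{"method": "arm_command", "body": {
  "moves": [
    [-1,[0.13,0.03,0],0],
    [-1,[0.27,0.07,0],0],
    [-1,[0.41,0.11,0],0],
    [-1,[0.55,0.145,0],0],
    [-1,[0.65,0.17,0],0],
    [-1,[0.693,0.178,0],0]
  ]
}}

```text
time: 34.42
tool_pos: [0.629, 0.0513, 0.1074]
tool_rot: [-0.001, 0.579, 0.815, -0.0]
contact_force: [-0.3, -0.1, -2.9]
gripper_width: 0.758
grasp_force: 67.0
```

Request:
{"method": "arm_command", "body": {
  "moves": [
    [-1,[0.1,0.025,0],0.01],
    [-1,[0.22,0.055,0],0.022],
    [-1,[0.34,0.09,0],0.036],
    [-1,[0.46,0.12,0],0.05],
    [-1,[0.56,0.145,0],0.064],
    [-1,[0.64,0.165,0],0.078],
    [-1,[0.68,0.175,0],0.09],
    [-1,[0.693,0.178,0],0.0986],
    [-1,[0.693,0.178,0],0.0986],
    [-1,[0.693,0.178,0],0.0986],
    [-1,[0.693,0.178,0],0.0986]
  ]
}}

```text
time: 35.33
tool_pos: [0.6213, 0.1552, 0.1081]
tool_rot: [0.0, 0.801, 0.599, -0.0]
contact_force: [0.3, 1.4, -2.3]
gripper_width: 0.757
grasp_force: 66.9
```

Run:
```python
from h import *
p=shot('top');go([.6225,.1555,.0377],73.6)
print([(np.round(r['extent']),round(r['confidence'],2)) for r in manip.search_frame(p,'long_carton')])
q=shot('side'); print([(np.round(r['extent']),round(r['confidence'],2)) for r in manip.search_frame(q,'long_carton')])
a=np.radians(73.6-90);c,s=np.cos(a),np.sin(a);z0=manip.state()['tool_pos'][2]-.0347;x0,y0=manip.state()['tool_pos'][:2]
X=[[x0+c*x-s*y,y0+s*x+c*y,z] for x in(-.033,.033) for y in (-.08,.08) for z in (z0,z0+.04)]
for k in(p,q):
    u=proj(k,X);print(u.min(0),u.max(0))
```

```text
shift [0.005 0.007 0.47 ] yaw now 73.61 turn 0.0000 (or other way -0.5000) pos [0.6213 0.1552 0.1082] j [ 0.13  0.22  1.69 -0.    1.23  0.41] grip 0.761 F [ 0.9 -0.5 -2.2] t 35.3833
[(array([223., 212., 302., 252.]), 0.64), (array([458., 294., 494., 331.]), 0.2)]
[(array([307., 182., 343., 234.]), 0.8), (array([243., 284., 300., 317.]), 0.53)]
[213.73561325 195.67408369] [302.59214006 250.61107874]
[311.81351833 166.31548227] [347.15600695 234.01323298]
```

Request:
{"method": "arm_command", "body": {
  "moves": [
    [-1,[0.005,0.007,0.08],0],
    [-1,[0.005,0.007,0.2],0],
    [-1,[0.005,0.007,0.3],0],
    [-1,[0.005,0.007,0.37],0],
    [-1,[0.005,0.007,0.4],0],
    [-1,[0.005,0.007,0.4],0],
    [-1,[0.005,0.007,0.4],0],
    [-1,[0.005,0.007,0.4],0]
  ]
}}

```text
time: 36.2
tool_pos: [0.6234, 0.1562, 0.0494]
tool_rot: [0.0, 0.801, 0.599, 0.001]
contact_force: [0.3, -0.4, -2.4]
gripper_width: 0.762
grasp_force: 67.0
```

Run:
```python
from h import *
p=shot('top');go([.6225,.1555,.0377],73.6)
```

```text
shift [-0.007 -0.005  0.08 ] yaw now 73.59 turn -0.0000 (or other way 0.5000) pos [0.6235 0.1562 0.0497] j [0.13 0.29 1.71 0.   1.14 0.42] grip 0.76 F [-0.2  0.2 -2.6] t 36.25
```

Request:
{"method": "arm_command", "body": {
  "moves": [
    [-1,[-0.006,-0.005,0.025],0],
    [-1,[-0.006,-0.005,0.05],0],
    [-1,[-0.006,-0.005,0.065],0],
    [-1,[-0.006,-0.005,0.072],0],
    [-1,[-0.006,-0.005,0.072],0],
    [-1,[-0.006,-0.005,0.072],0]
  ]
}}

```text
time: 36.75
tool_pos: [0.6216, 0.1554, 0.0378]
tool_rot: [-0.0, 0.801, 0.599, -0.0]
contact_force: [-1.4, -0.1, 0.0]
gripper_width: 0.763
grasp_force: 67.2
```

Request:
{"method": "arm_command", "body": {
  "moves": [
    [-1,[0,0,0.003],0],
    [-1,[0,0,0.006],0],
    [-1,[0,0,0.009],0],
    [-1,[0,0,0.009],0],
    [-1,[0,0,0.009],0]
  ]
}}

```text
time: 37.17
tool_pos: [0.6216, 0.1554, 0.0378]
tool_rot: [-0.0, 0.801, 0.599, -0.0]
contact_force: [-6.8, -2.1, 8.0]
gripper_width: 0.76
grasp_force: 68.4
```

Seated. I release it and retreat straight up.

Request:
{"method": "arm_command", "body": {
  "moves": [
    [0.52,[0,0,0],0],
    [0.56,[0,0,0],0],
    [0.6,[0,0,0],0],
    [0.65,[0,0,0],0],
    [0.75,[0,0,0],0],
    [0.85,[0,0,0],0],
    [1,[0,0,0],0],
    [1,[0,0,0],0],
    [1,[0,0,0],0]
  ]
}}

```text
time: 37.92
tool_pos: [0.6217, 0.1554, 0.0362]
tool_rot: [-0.0, 0.801, 0.599, 0.0]
contact_force: [0.2, 0.1, 0.4]
gripper_width: 1.004
grasp_force: 0.0
```

Request:
{"method": "arm_command", "body": {
  "moves": [
    [1,[0,0,-0.05],0],
    [1,[0,0,-0.1],0],
    [1,[0,0,-0.2],0],
    [1,[0,0,-0.4],0],
    [1,[0,0,-0.6],0],
    [1,[0,0,-0.8],0],
    [1,[0,0,-1],0],
    [1,[0,0,-1],0],
    [1,[0,0,-1],0]
  ]
}}

```text
time: 38.67
tool_pos: [0.6236, 0.1557, 0.1914]
tool_rot: [0.002, 0.801, 0.599, 0.003]
contact_force: [-0.3, -0.2, -0.3]
gripper_width: 0.998
grasp_force: 0.0
```

Request:
{"method": "arm_command", "body": {
  "moves": [
    [1,[-0.25,0,0],0],
    [1,[-0.5,0,0],0],
    [1,[-0.75,0,0],0],
    [1,[-1,0,0],0],
    [1,[-1,0,0],0]
  ]
}}

```text
time: 39.08
tool_pos: [0.577, 0.0067, 0.1849]
tool_rot: [-0.0, 0.802, 0.597, -0.002]
contact_force: [-0.2, -0.3, 0.1]
gripper_width: 1.005
grasp_force: 0.0
```

Request:
{"method": "arm_command", "body": {
  "moves": [
    [1,[-0.25,0,0],0],
    [1,[-0.5,0,0],0],
    [1,[-0.75,0,0],0],
    [1,[-1,0,0],0],
    [1,[-1,0,0],0],
    [1,[-1,0,0],0]
  ]
}}

```text
time: 39.58
tool_pos: [0.5358, -0.1335, 0.1854]
tool_rot: [-0.001, 0.802, 0.598, -0.0]
contact_force: [-0.1, 1.0, 0.3]
gripper_width: 1.0
grasp_force: 0.0
```

Run:
```python
from h import *
P={n:shot(n) for n in('top','side')}
def box(cx,cy,yaw,w,l,h):
    a=np.radians(yaw);c,s=np.cos(a),np.sin(a)
    return [[cx+c*x-s*y,cy+s*x+c*y,z] for x in(-w/2,w/2) for y in(-l/2,l/2) for z in(.003,.003+h)]
def cyl(cx,cy,r,z0,z1): return [[cx+r*np.cos(t),cy+r*np.sin(t),z] for t in np.linspace(0,6.28,40) for z in(z0,z1)]
E={'bottle':cyl(.4365,.2957,.015,.003,.049)+cyl(.4365,.2957,.011,.049,.073),'jar':cyl(.4367,-.2927,.025,.003,.039),
 'square_carton':box(.461,.002,19.8,.064,.064,.044),'long_carton':box(.6225,.1555,-16.4,.066,.16,.04)}
for o,X in E.items():
    for n,p in P.items():
        u=proj(p,X); print(o,n,'expect',np.round(u.min(0)),np.round(u.max(0)),[(np.round(r['extent']),round(r['confidence'],2)) for r in manip.search_frame(p,o)][:4])
for o in('tape_roll','dosing_cup'): print(o,[np.round(r['extent']) for r in manip.search_frame(P['top'],o)][:2])
go([.5,0,.2])
```

```text
bottle top expect [186. 311.] [206. 326.] [(array([191., 310., 206., 328.]), 0.53)]
bottle side expect [232. 170.] [247. 199.] []
jar top expect [466. 298.] [494. 322.] [(array([330., 220., 356., 249.]), 0.83), (array([473., 300., 496., 324.]), 0.77), (array([399., 300., 409., 307.]), 0.64)]
jar side expect [268. 407.] [297. 443.] [(array([273., 323., 302., 354.]), 0.96), (array([270., 407., 301., 444.]), 0.81), (array([310., 344., 339., 385.]), 0.66), (array([328., 276., 348., 295.]), 0.57)]
square_carton top expect [318. 282.] [359. 323.] [(array([324., 282., 360., 326.]), 0.67), (array([218., 197., 314., 263.]), 0.61)]
square_carton side expect [248. 263.] [291. 310.] [(array([250., 263., 290., 312.]), 0.55)]
long_carton top expect [220. 201.] [304. 253.] [(array([221., 202., 306., 256.]), 0.82)]
long_carton side expect [312. 189.] [346. 255.] []
tape_roll [array([128., 218., 173., 268.])]
dosing_cup [array([327., 168., 342., 183.])]
shift [ 0.775 -0.484 -0.092] yaw now 73.62 pos [ 0.537  -0.132   0.1863] j [-0.38 -0.07  1.85 -0.    1.36 -0.09] grip 1.002 F [0.4 0.3 0.6] t 40.1833
```

All extents match their expected placements, and the bystanders have not moved.

```bash
python3 -c "
from plant import manip
print(manip.job_done())"
```

```text
the job is handed in; nothing more can be done
None
```

I placed all four samples, released and standing, in their own trays, left the tape roll and dosing cup where they were, and handed the job in at about 40 s; no verdict came back.

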